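# Find and open the unlatched cover of the desk connection box

### The job

Only one of the four tilting covers on the desk's connection box has been left off its latch: press each gently with the fingertips on its ribbed end, away from the robot, until you find the one that rocks. Then push its raised edge up and over, away from the robot, until the cover stands upright on its stop. Do not pinch the cover or lift anything, and leave the things on and around the box where they are.

Things in the scene. Friction and masses are not known exactly. Their poses are not given: they have to be found in the camera images.
- box: grey steel desk connection box, fixed, 175 (x) x 440 (y) x 90 mm high; in its top a row of four identical tilting covers, 1 to 4 from left (+y) to right, centred, 104 mm apart along its y. Origin: centre of the underside; x away from the robot. Rim 25 mm in front of the covers, 18 mm behind, 24 mm between. Hidden latches hold three covers shut; which one is free cannot be seen and varies.
- cover1 (a joint): tilt of cover 1 in rad: 0 shut, grows as its robot-side edge rises, stop at 1.65. Pivot line along the box's y at box x = +17.5 mm, 86 mm above the desk. Latched: gives 1 mm or so, then stops hard. Free: rocks at 4 to 5 N on its ribs; the stiff pivot (0.09 N m) keeps any tilt it is left at.
- edge1 (a point): robot-side edge of cover 1, an aluminium plate 128 (x) x 80 (y) x 4 mm; 78 mm of it lie on the robot's side of the pivot line, 50 mm beyond. Top flush with the frame, underside level with the pivot. This point: middle of that edge, top face; x along the plate to the far end, z out of its top; tilts with the cover. The bay below is open, 75 mm deep.
- ribs1 (a point): press end of cover 1: black facing 120 x 72 x 2 mm on the plate, top 92 mm above the desk when shut. This point: on its top, amid three small grey ribs marking the press end, 28 mm beyond the pivot line, 22 mm short of the plate's far edge; z out of the face. Pressed down 10 mm there, the free cover tilts about 0.35 rad and its robot-side edge rises about 27 mm.
- cover2 (a joint): tilt of cover 2 in rad: 0 shut, grows as its robot-side edge rises, stop at 1.65. Pivot line along the box's y at box x = +17.5 mm, 86 mm above the desk. Latched: gives 1 mm or so, then stops hard. Free: rocks at 4 to 5 N on its ribs; the stiff pivot (0.09 N m) keeps any tilt it is left at.
- edge2 (a point): robot-side edge of cover 2, an aluminium plate 128 (x) x 80 (y) x 4 mm; 78 mm of it lie on the robot's side of the pivot line, 50 mm beyond. Top flush with the frame, underside level with the pivot. This point: middle of that edge, top face; x along the plate to the far end, z out of its top; tilts with the cover. The bay below is open, 75 mm deep.
- ribs2 (a point): press end of cover 2: black facing 120 x 72 x 2 mm on the plate, top 92 mm above the desk when shut. This point: on its top, amid three small grey ribs marking the press end, 28 mm beyond the pivot line, 22 mm short of the plate's far edge; z out of the face. Pressed down 10 mm there, the free cover tilts about 0.35 rad and its robot-side edge rises about 27 mm.
- cover3 (a joint): tilt of cover 3 in rad: 0 shut, grows as its robot-side edge rises, stop at 1.65. Pivot line along the box's y at box x = +17.5 mm, 86 mm above the desk. Latched: gives 1 mm or so, then stops hard. Free: rocks at 4 to 5 N on its ribs; the stiff pivot (0.09 N m) keeps any tilt it is left at.
- edge3 (a point): robot-side edge of cover 3, an aluminium plate 128 (x) x 80 (y) x 4 mm; 78 mm of it lie on the robot's side of the pivot line, 50 mm beyond. Top flush with the frame, underside level with the pivot. This point: middle of that edge, top face; x along the plate to the far end, z out of its top; tilts with the cover. The bay below is open, 75 mm deep.
- ribs3 (a point): press end of cover 3: black facing 120 x 72 x 2 mm on the plate, top 92 mm above the desk when shut. This point: on its top, amid three small grey ribs marking the press end, 28 mm beyond the pivot line, 22 mm short of the plate's far edge; z out of the face. Pressed down 10 mm there, the free cover tilts about 0.35 rad and its robot-side edge rises about 27 mm.
- cover4 (a joint): tilt of cover 4 in rad: 0 shut, grows as its robot-side edge rises, stop at 1.65. Pivot line along the box's y at box x = +17.5 mm, 86 mm above the desk. Latched: gives 1 mm or so, then stops hard. Free: rocks at 4 to 5 N on its ribs; the stiff pivot (0.09 N m) keeps any tilt it is left at.
- edge4 (a point): robot-side edge of cover 4, an aluminium plate 128 (x) x 80 (y) x 4 mm; 78 mm of it lie on the robot's side of the pivot line, 50 mm beyond. Top flush with the frame, underside level with the pivot. This point: middle of that edge, top face; x along the plate to the far end, z out of its top; tilts with the cover. The bay below is open, 75 mm deep.
- ribs4 (a point): press end of cover 4: black facing 120 x 72 x 2 mm on the plate, top 92 mm above the desk when shut. This point: on its top, amid three small grey ribs marking the press end, 28 mm beyond the pivot line, 22 mm short of the plate's far edge; z out of the face. Pressed down 10 mm there, the free cover tilts about 0.35 rad and its robot-side edge rises about 27 mm.
- barrel: steel barrel adaptor, upright cylinder 19 mm across, 38 mm tall, standing on the frame between covers 1 and 2. Loose; origin at the centre of its underside.
- jack: small brass jack adaptor, 18 mm across, 56 mm tall, standing on its base on the frame between covers 3 and 4. Loose; origin at the centre of its underside.
- tape: roll of black gaffer tape lying flat, 104 mm across, 48 mm tall, left of the box. Loose; origin at the centre of its underside.
- mug: white mug, 80 mm across, 92 mm tall, right of the box. Loose; origin at the centre of its underside.
- torch: aluminium torch standing on its head, 40 mm across at the foot, 116 mm tall, behind the box. Loose; origin at the centre of its underside.
- driver: screwdriver lying in front of the box (robot's side). Loose; origin on its axis' underside.
- beltpack: black intercom beltpack 75 x 105 x 40 mm lying behind the box. Loose; origin at the centre of its underside.
- toolcase: yellow plastic case 85 x 165 x 45 mm lying on the left, nearer the robot. Loose; origin at the centre of its underside.

How it is judged:
On the way, in this order (a step that is already met when the one before it is completed fails the run):
1. the free cover has rocked under the fingers: tilted more than 0.15 rad by their touch (((value of joint cover1 between 0.15 and 1 rad and (contact force between the fingers and cover1_c2 above 0.5 N or contact force between the fingers and cover1_c1 above 0.5 N)) or (value of joint cover2 between 0.15 and 1 rad and (contact force between the fingers and cover2_c2 above 0.5 N or contact force between the fingers and cover2_c1 above 0.5 N)) or (value of joint cover3 between 0.15 and 1 rad and (contact force between the fingers and cover3_c2 above 0.5 N or contact force between the fingers and cover3_c1 above 0.5 N)) or (value of joint cover4 between 0.15 and 1 rad and (contact force between the fingers and cover4_c2 above 0.5 N or contact force between the fingers and cover4_c1 above 0.5 N)))), for 0.05 s.
2. that cover has been pushed upright (more than 1.4 rad) (value of joint any of cover1, cover2, cover3, cover4 above 1.4 rad), for 0.2 s.
At the end, for the whole second after the job is handed in: One cover stands open at more than 1.4 rad (80 degrees) and at rest, the other three are shut (under 0.08 rad), and each loose thing is within 30 mm of where it stood (((value of joint cover1 above 1.4 rad and velocity of joint cover1 between -0.05 and 0.05 rad/s and value of joint each of cover2, cover3, cover4 below 0.08 rad) or (value of joint cover2 above 1.4 rad and velocity of joint cover2 between -0.05 and 0.05 rad/s and value of joint each of cover1, cover3, cover4 below 0.08 rad) or (value of joint cover3 above 1.4 rad and velocity of joint cover3 between -0.05 and 0.05 rad/s and value of joint each of cover1, cover2, cover4 below 0.08 rad) or (value of joint cover4 above 1.4 rad and velocity of joint cover4 between -0.05 and 0.05 rad/s and value of joint each of cover1, cover2, cover3 below 0.08 rad)) and distance of each of barrel, jack, tape, mug, torch, driver, beltpack, toolcase from where it was at the start of the episode below 0.03 m); the robot touches nothing.
It fails at once if a cover pressed or pushed with more than 80 N (contact force between the fingers and cover1_c2 above 80 N or contact force between the fingers and cover2_c2 above 80 N or contact force between the fingers and cover3_c2 above 80 N or contact force between the fingers and cover4_c2 above 80 N or contact force between the fingers and cover1_c1 above 80 N or contact force between the fingers and cover2_c1 above 80 N or contact force between the fingers and cover3_c1 above 80 N or contact force between the fingers and cover4_c1 above 80 N).
It fails at once if a cover pinched between the fingers (facing and plate both squeezed, over 4 N each) ((contact force between the fingers and cover1_c2 above 4 N and contact force between the fingers and cover1_c1 above 4 N) or (contact force between the fingers and cover2_c2 above 4 N and contact force between the fingers and cover2_c1 above 4 N) or (contact force between the fingers and cover3_c2 above 4 N and contact force between the fingers and cover3_c1 above 4 N) or (contact force between the fingers and cover4_c2 above 4 N and contact force between the fingers and cover4_c1 above 4 N)).
It fails at once if a loose thing lifted, carried or knocked more than 40 mm from its place (distance of any of barrel, jack, tape, mug, torch, driver, beltpack, toolcase from where it was at the start of the episode above 0.04 m).
It also fails if it takes over 58 s, if anything falls off the work surface, if the arm or the gripper's body presses on something with over 40 N, if the wrist force passes 120 N, or if a joint passes its speed limit or range.

### The arm

A 6-joint arm with a two-finger parallel gripper is mounted at the origin on the work surface. World frame = base frame: x ahead of the robot, y to its left, z up, the work surface at z = 0. Lengths are in m, angles in rad, forces in N, time in s.
With the tool pointing down it reaches from about 0.3 to 0.75 m from the base axis. Payload 8.5 kg.
Tool frame: the origin (TCP) lies at the very end of the fingers, on their centre line; the grasp point (between the pads) lies 19 mm behind it (robot.hold_point_z is the distance from the TCP to the grasp point, in m); z points along the fingers, y is the direction in which the jaws open and shut (so a half turn about z gives the same grasp; the last joint's range is limited). The gripper opens to 88 mm and grips with 3 to 60 N. Pads are 18 mm wide; open, the fingers measure 123 mm over their backs; the gripper's body (75 mm by 187 mm) begins 45 mm behind the grasp point.
Start: joints at [-1.526, 0.381, 1.297, -0, 1.464, -0.215], TCP at [0.141, -0.532, 0.239] pointing down, gripper open.
Joint ranges: [-3.11, 3.11], [-0.89, 2.33], [0.22, 2.48], [-1.42, 4.56], [0.17, 2.85], [-2.88, 2.88]. Speed limits (rad/s): [2.39, 2.39, 3.14, 3.14, 3.14, 3.14].

### API

Orientations are given as a 3x3 rotation matrix whose columns are the frame's x, y, z axes.
In Python, from bench import robot gives the robot as it stands.
- The arm moves only by the tool carry_out, never from a script. Its argument "motion" is a list of rows, each a list of 4 numbers: the shift along the world's x, y, z in mm, then the turn about the world's z in rad. A call has exactly 10 rows; each row shifts and turns the commanded pose from where the row before left it; what a row does not reach is not made up. A row lasts 1/10 s, in which the tool goes at most 50 mm and 8.59 degrees, less where a joint would pass 70% of its speed; a pose out of reach is approached as far as the arm can. A call with a gripper value outside its range is refused whole. "gripper" is the gripper's target within -1 to 1 (fully open at 1, half-way at 0, shut at -1), set as the call begins (left out, the last holds). The fingers move at their own pace and stop on an object; "squeeze" is the grip in N (left out, the last holds). Time passes only in rows, so rows that do not move let the fingers close, or fill a call up. It gives the time, the measured TCP pose, the force and the opening at its end, in the units of the state.
- robot.get_obs(): the state, without advancing time (a new reading comes with each control period).
- robot.read_camera(name): name is "scene" or "top"; returns the picture (420x560x3 uint8, red, green, blue); there is no depth.
- robot.calibration(name): a dict with "K" (3x3 intrinsics, pixels), "cam_to_world" (4x4, takes a point from camera to world coordinates). Camera axes: x right, y down, z forward; pixel columns grow to the right and rows downward; lengths in m; the calibration is good to about 2 mm. A picture is of the moment at which its call begins. calibration takes no time and is no camera call.
- robot.finish_job(): hands the job in, once; it reports no verdict.
The state is a dict: "clock": time; "joint_pos": joint angles; "dq": joint speeds; "effort": joint torques, N m; "position": TCP position; "tool_rot": TCP orientation; "contact_force": force on the tool from outside, world axes, zero at the start; "moment": the same for the moment, N m; "opening": opening from 0.0 (shut) to 1.0 (fully open).
Only numpy, scipy, OpenCV 4.12 (cv2) and the standard library are available. Lean on these libraries where they do the work, as an engineer would, in place of code of your own. Each camera call takes 0.05 s, during which the arm holds its last target.

## Working session

There is one attempt and no reset: what is moved stays moved. The work goes in short steps, Python scripts to look and compute and a tool call to move; the robot and the scene stay as the last step left them, time stands still between calls to the robot, and variables do not carry over. Pictures are saved under pics/ and viewed, and the job is handed in when it is done.

Besides the shell and the picture viewer there is one more tool, called after "Request:" in YAML: its name, and indented under it one key for each argument. carry_out: Moves the arm, as the interface text tells. Its arguments: {"type":"object","properties":{"motion":{"type":"array","items":{"type":"array","items":{"type":"number"}}},"gripper":{"type":"number"},"squeeze":{"type":"number"}},"required":["motion"]}

```bash
mkdir -p pics; python3 - <<'E'
from bench import robot
import cv2
o=robot.get_obs(); print(o['clock'],o['position'],o['tool_rot'],o['contact_force'],o['opening'])
for n in('top','scene'):
    im=robot.read_camera(n); cv2.imwrite(f'pics/{n}0.png',cv2.cvtColor(im,cv2.COLOR_RGB2BGR))
    c=robot.calibration(n); print(n,c['K'],c['cam_to_world'])
E
```

```text
0.0 [ 0.1412569  -0.53127978  0.23816165] [[ 9.66447309e-01  2.56864930e-01 -7.68112637e-05]
 [ 2.56864794e-01 -9.66446391e-01  1.36038691e-03]
 [ 2.75201719e-04 -1.33447237e-03 -9.99999072e-01]] [-0.72407282  0.3980477  -1.13105157] 0.9978209925901308
top [[381.25701734   0.         284.91080512]
 [  0.         381.25701734 206.32840301]
 [  0.           0.           1.        ]] [[ 0.03023671 -0.98617502  0.16292505  0.38426407]
 [-0.99954189 -0.02961702  0.00623163  0.0541757 ]
 [-0.00132012 -0.16303884 -0.98661877  1.15862254]
 [ 0.          0.          0.          1.        ]]
scene [[455.01399558   0.         274.15381868]
 [  0.         455.01399558 206.63733894]
 [  0.           0.           1.        ]] [[ 0.39961617  0.61929629 -0.67585429  1.31084956]
 [ 0.91665706 -0.26446705  0.29966151 -0.28828568]
 [ 0.00683807 -0.73927619 -0.67336762  0.82586231]
 [ 0.          0.          0.          1.        ]]
```

View pics/top0.png

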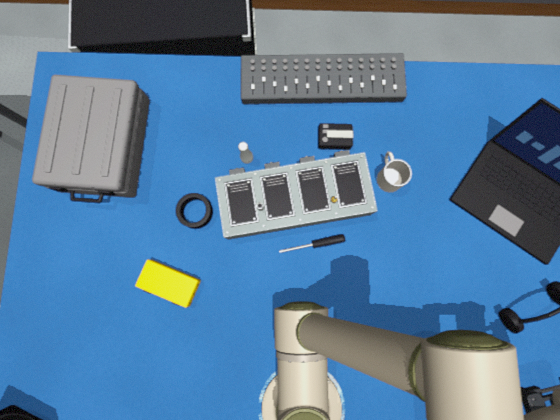

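View pics/scene0.png

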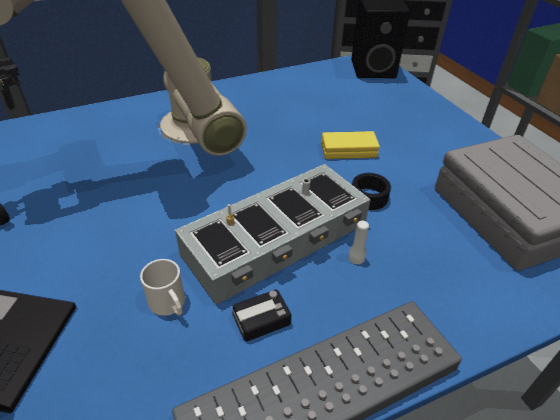

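The top view shows the box tilted slightly, with four dark facings at about (242,202), (277,196), (314,189) and (348,184). The barrel is at (261,207), the jack at (334,200), the torch at (246,152) and the beltpack at (336,135). Next I measure the facings.

```bash
cat > h.py <<'E'
import numpy as np, cv2
from bench import robot
def ray(n,px,z):
    c=robot.calibration(n);K=c['K'];T=c['cam_to_world']
    px=np.atleast_2d(np.array(px,float))
    d=np.c_[px,np.ones(len(px))]@np.linalg.inv(K).T@T[:3,:3].T
    o=T[:3,3]
    return o+d*((z-o[2])/d[:,2])[:,None]
def proj(n,P):
    c=robot.calibration(n);K=c['K'];T=np.linalg.inv(c['cam_to_world'])
    p=np.atleast_2d(P)@T[:3,:3].T+T[:3,3]; p=p@K.T; return p[:,:2]/p[:,2:]
E
python3 - <<'E'
from h import *
for n,roi in(('top',(215,150,165,95)),('scene',(170,165,205,130))):
    im=cv2.imread(f'pics/{n}0.png'); hsv=cv2.cvtColor(im,cv2.COLOR_BGR2HSV)
    m=((hsv[...,2]<60)).astype(np.uint8); k=np.zeros_like(m);x,y,w,h=roi;k[y:y+h,x:x+w]=1;m*=k
    m=cv2.morphologyEx(m,cv2.MORPH_CLOSE,np.ones((3,3)))
    cs,_=cv2.findContours(m,cv2.RETR_EXTERNAL,cv2.CHAIN_APPROX_NONE)
    for c in cs:
        if cv2.contourArea(c)<300: continue
        P=ray(n,c[:,0,:],.092)[:,:2].astype(np.float32)*1000
        r=cv2.minAreaRect(P); print(n,np.round(r[0],1),np.round(r[1],1),round(r[2],1),cv2.contourArea(c))
im=cv2.imread('pics/top0.png')[125:265,170:420]; cv2.imwrite('pics/topz.png',cv2.resize(im,None,fx=3.2,fy=3.2,interpolation=cv2.INTER_CUBIC))
im=cv2.imread('pics/scene0.png')[150:350,130:405]; cv2.imwrite('pics/scz.png',cv2.resize(im,None,fx=2.9,fy=2.9,interpolation=cv2.INTER_CUBIC))
E
```

```text
scene [ 633.1 -119.5] [116.5  68.6] 11.4 1122.5
scene [612.7 -17.9] [116.5  68.1] 11.5 968.0
scene [591.8  84.2] [114.9  68.3] 11.4 835.5
scene [570.4 185.9] [116.8  68.6] 11.4 716.5
scene [603.5 267.7] [ 55.3 140.6] 57.2 359.5
```

View pics/topz.png

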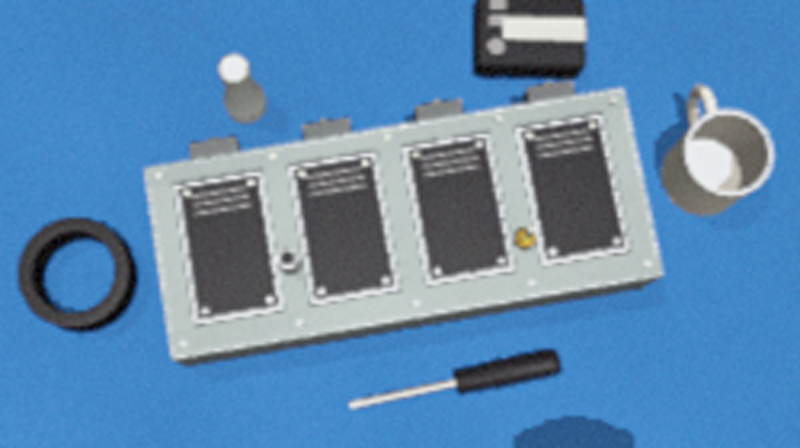

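View pics/scz.png

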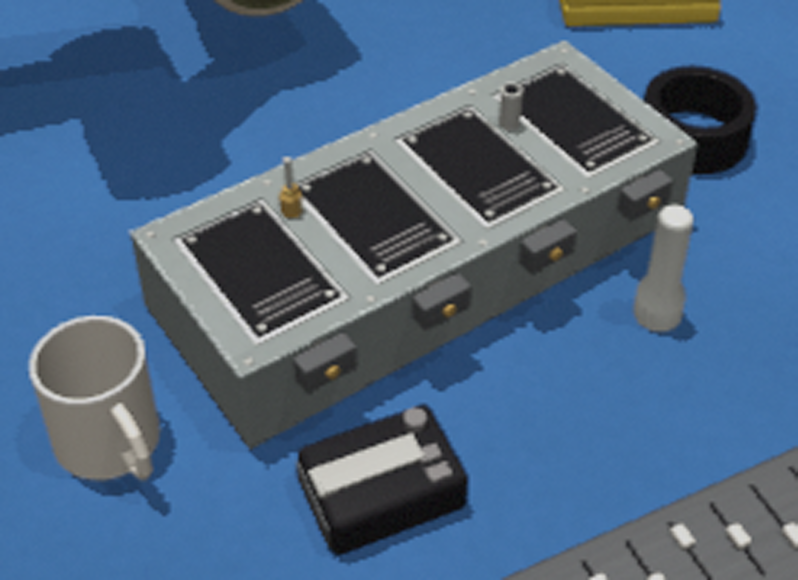

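```bash
python3 - <<'E'
from h import *
im=cv2.imread('pics/top0.png'); v=cv2.cvtColor(im,cv2.COLOR_BGR2HSV)[...,2]
m=(v<110).astype(np.uint8); k=np.zeros_like(m);k[158:228,218:378]=1;m*=k
cs,_=cv2.findContours(cv2.morphologyEx(m,cv2.MORPH_CLOSE,np.ones((3,3))),cv2.RETR_EXTERNAL,cv2.CHAIN_APPROX_NONE)
for c in cs:
    if cv2.contourArea(c)<150: continue
    r=cv2.minAreaRect(ray('top',c[:,0,:],.092)[:,:2].astype(np.float32)*1000); print(np.round(r[0],1),np.round(r[1],1),round(r[2],1))
th=np.radians(11.45);ex=np.array([np.cos(th),np.sin(th)]);ey=np.array([-ex[1],ex[0]])
fc=np.array([[570.4,185.9],[591.8,84.2],[612.7,-17.9],[633.1,-119.5]])
print('ribs',np.round(fc+42*ex,1),'edge',np.round(fc-64*ex,1))
# loose
print('torch top/base', ray('top',[[243.5,146.5]],.116)*1000, ray('top',[[246.5,157]],0)*1000)
print('barrel',ray('top',[[260.3,206]],.128)*1000,'jack',ray('top',[[334,199.5]],.12)*1000)
print('box centre',np.round(fc.mean(0)-3.5*ex,1))
E
```

```text
[570.5 186.6] [115.2  66.4] 11.3
[591.2  84.6] [115.   66.6] 11.5
[611.6 -17.2] [115.3  66.4] 11.4
[ 632.5 -118.6] [115.5  67.9] 11.4
ribs [[ 611.6  194.2]
 [ 633.    92.5]
 [ 653.9   -9.6]
 [ 674.3 -111.2]] edge [[ 507.7  173.2]
 [ 529.1   71.5]
 [ 550.   -30.6]
 [ 570.4 -132.2]]
torch top/base [[725.40150498 183.78158992 116.        ]] [[729.27801829 187.11153731   0.        ]]
barrel [[553.34280552 128.12872137 128.        ]] jack [[579.01156326 -74.5453006  120.        ]]
box centre [598.6  32.5]
```

Both views agree within 1 mm, with a yaw of 11.45° and 104 mm pitch. I start with cover 4, the nearest one.

Request:
carry_out:
  motion:
    - [30,25,0,-0.006]
    - [40,32,0,-0.006]
    - [40,32,0,-0.006]
    - [40,32,0,-0.006]
    - [40,32,0,-0.006]
    - [40,32,0,-0.006]
    - [40,32,0,-0.006]
    - [40,32,0,-0.006]
    - [40,32,0,-0.006]
    - [40,32,0,-0.006]
  gripper: -1
  squeeze: 20

```text
clock: 1.1
position: [0.524, -0.2237, 0.2385]
tool_rot: [[0.98, 0.198, -0.0], [0.198, -0.98, 0.0], [-0.0, -0.0, -1.0]]
contact_force: [0.4, -0.5, -0.5]
opening: 0.113
```

Request:
carry_out:
  motion:
    - [30,22,0,0]
    - [30,22,0,0]
    - [30,22,0,0]
    - [30,22,-10,0]
    - [25,17,-20,0]
    - [10,6,-30,0]
    - [0,0,-30,0]
    - [0,0,-25,0]
    - [0,0,-10,0]
    - [0,0,0,0]

```text
clock: 2.1
position: [0.6772, -0.1143, 0.1124]
tool_rot: [[0.98, 0.198, -0.003], [0.198, -0.98, 0.001], [-0.002, -0.001, -1.0]]
contact_force: [-0.6, -0.0, 0.7]
opening: 0.003
```

Request:
carry_out:
  motion:
    - [3,4,-5,0]
    - [0,0,-8,0]
    - [0,0,-4,0]
    - [0,0,-2,0]
    - [0,0,-1,0]
    - [0,0,-1,0]
    - [0,0,-1,0]
    - [0,0,0,0]
    - [0,0,0,0]
    - [0,0,0,0]

```text
clock: 3.1
position: [0.6808, -0.1105, 0.0921]
tool_rot: [[0.98, 0.198, 0.001], [0.198, -0.98, -0.0], [0.001, 0.0, -1.0]]
contact_force: [0.1, 0.4, 3.0]
opening: 0.002
```

Request:
carry_out:
  motion:
    - [0,0,-1,0]
    - [0,0,0,0]
    - [0,0,-1,0]
    - [0,0,0,0]
    - [0,0,-1,0]
    - [0,0,0,0]
    - [0,0,0,0]
    - [0,0,0,0]
    - [0,0,0,0]
    - [0,0,0,0]

```text
clock: 4.1
position: [0.681, -0.1105, 0.0919]
tool_rot: [[0.98, 0.199, 0.003], [0.199, -0.98, -0.001], [0.002, 0.002, -1.0]]
contact_force: [-7.2, 1.3, 19.8]
opening: 0.008
```

Cover 4 is latched: 20 N with no give. Next is cover 3.

Request:
carry_out:
  motion:
    - [0,0,15,0]
    - [0,0,10,0]
    - [-5,25,0,0]
    - [-5,25,0,0]
    - [-5,26,0,0]
    - [-5,25,0,0]
    - [0,0,-8,0]
    - [0,0,-6,0]
    - [0,0,0,0]
    - [0,0,0,0]

```text
clock: 5.1
position: [0.6608, -0.0105, 0.0993]
tool_rot: [[0.98, 0.197, -0.001], [0.197, -0.98, -0.0], [-0.001, -0.0, -1.0]]
contact_force: [0.5, 0.6, 0.1]
opening: 0.009
```

Request:
carry_out:
  motion:
    - [0,0,-4,0]
    - [0,0,-2,0]
    - [0,0,-1,0]
    - [0,0,-1,0]
    - [0,0,-1,0]
    - [0,0,-1,0]
    - [0,0,-1,0]
    - [0,0,0,0]
    - [0,0,0,0]
    - [0,0,0,0]

```text
clock: 6.1
position: [0.6608, -0.0097, 0.0919]
tool_rot: [[0.98, 0.199, 0.002], [0.199, -0.98, -0.001], [0.002, 0.002, -1.0]]
contact_force: [-8.0, -0.5, 19.4]
opening: 0.007
```

Cover 3 is latched too. Next is cover 2.

Request:
carry_out:
  motion:
    - [0,0,15,0]
    - [0,0,10,0]
    - [-5,25,0,0]
    - [-5,25,0,0]
    - [-5,26,0,0]
    - [-5,25,0,0]
    - [0,0,-8,0]
    - [0,0,-6,0]
    - [0,0,0,0]
    - [0,0,0,0]

```text
clock: 7.1
position: [0.6409, 0.0905, 0.0994]
tool_rot: [[0.98, 0.197, -0.0], [0.197, -0.98, -0.0], [-0.0, -0.0, -1.0]]
contact_force: [-0.2, -0.6, -0.1]
opening: 0.006
```

Request:
carry_out:
  motion:
    - [0,0,-4,0]
    - [0,0,-2,0]
    - [0,0,-1,0]
    - [0,0,-1,0]
    - [0,0,-1,0]
    - [0,0,-1,0]
    - [0,0,-1,0]
    - [0,0,0,0]
    - [0,0,0,0]
    - [0,0,0,0]

```text
clock: 8.1
position: [0.6408, 0.0914, 0.0919]
tool_rot: [[0.98, 0.199, 0.002], [0.199, -0.98, -0.001], [0.002, 0.001, -1.0]]
contact_force: [-8.8, -1.6, 20.2]
opening: 0.002
```

Request:
carry_out:
  motion:
    - [0,0,15,0]
    - [0,0,10,0]
    - [-5,25,0,0]
    - [-5,25,0,0]
    - [-5,26,0,0]
    - [-6,26,0,0]
    - [0,0,-8,0]
    - [0,0,-6,0]
    - [0,0,0,0]
    - [0,0,0,0]

```text
clock: 9.1
position: [0.62, 0.1926, 0.0995]
tool_rot: [[0.98, 0.197, -0.0], [0.197, -0.98, -0.0], [-0.0, 0.0, -1.0]]
contact_force: [0.3, 0.2, 0.1]
opening: 0.009
```

Request:
carry_out:
  motion:
    - [0,0,-4,0]
    - [0,0,-2,0]
    - [0,0,-1,0]
    - [0,0,-1,0]
    - [0,0,-1,0]
    - [0,0,-1,0]
    - [0,0,-1,0]
    - [0,0,0,0]
    - [0,0,0,0]
    - [0,0,0,0]

```text
clock: 10.1
position: [0.6201, 0.1935, 0.089]
tool_rot: [[0.98, 0.198, 0.001], [0.198, -0.98, -0.0], [0.001, 0.0, -1.0]]
contact_force: [2.8, -1.8, 4.6]
opening: 0.007
```

Cover 1 gives at 4.6 N, so it is the free one. I keep pressing to raise its edge.

Request:
carry_out:
  motion:
    - [0,0,-3,0]
    - [0,0,-3,0]
    - [0,0,-3,0]
    - [0,0,-3,0]
    - [0,0,-3,0]
    - [0,0,-3,0]
    - [0,0,-2,0]
    - [0,0,-2,0]
    - [0,0,0,0]
    - [0,0,0,0]

```text
clock: 11.1
position: [0.6195, 0.1937, 0.0664]
tool_rot: [[0.98, 0.199, -0.001], [0.199, -0.98, 0.0], [-0.001, -0.0, -1.0]]
contact_force: [1.1, 0.3, 0.8]
opening: 0.005
```

```bash
python3 - <<'E'
from h import *
im=robot.read_camera('scene'); cv2.imwrite('pics/s2.png',cv2.cvtColor(im,cv2.COLOR_RGB2BGR))
E
```

```text
(no output)
```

View pics/s2.png

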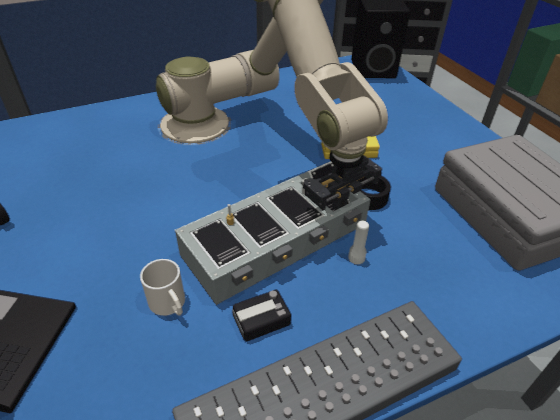

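The gripper sits on cover 1's press end, around pixel (345,185), and the other things are in place. I lift and look at the tilt.

Request:
carry_out:
  motion:
    - [0,0,10,0]
    - [0,0,25,0]
    - [0,0,35,0]
    - [0,0,40,0]
    - [0,0,20,0]
    - [-30,-6,0,0]
    - [-35,-7,0,0]
    - [-35,-7,0,0]
    - [-30,-6,0,0]
    - [-5,-1,0,0]

```text
clock: 12.15
position: [0.4819, 0.1663, 0.1976]
tool_rot: [[0.98, 0.199, -0.001], [0.199, -0.98, -0.0], [-0.001, -0.0, -1.0]]
contact_force: [0.2, 0.5, -1.0]
opening: 0.006
```

```bash
python3 - <<'E'
from h import *
for n,r in(('scene',(140,280,250,420)),('top',(130,270,180,320))):
    im=cv2.cvtColor(robot.read_camera(n),cv2.COLOR_RGB2BGR)[r[0]:r[1],r[2]:r[3]]; cv2.imwrite(f'pics/{n}3.png',cv2.resize(im,None,fx=4,fy=4,interpolation=cv2.INTER_CUBIC))
E
```

```text
(no output)
```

View pics/scene3.png

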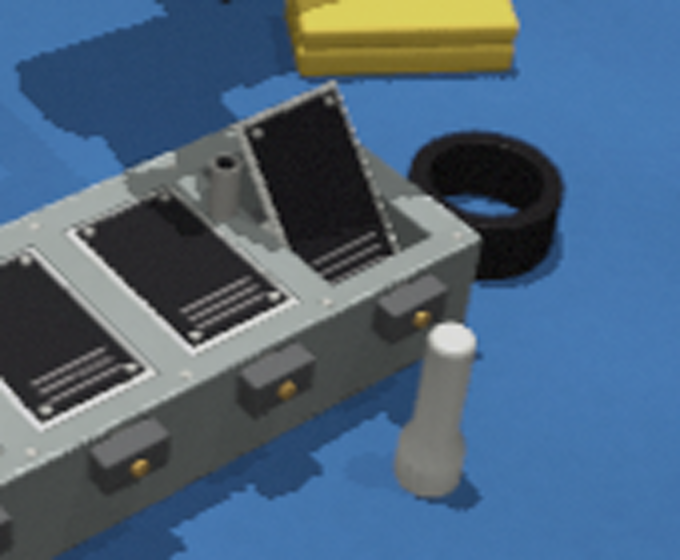

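View pics/top3.png

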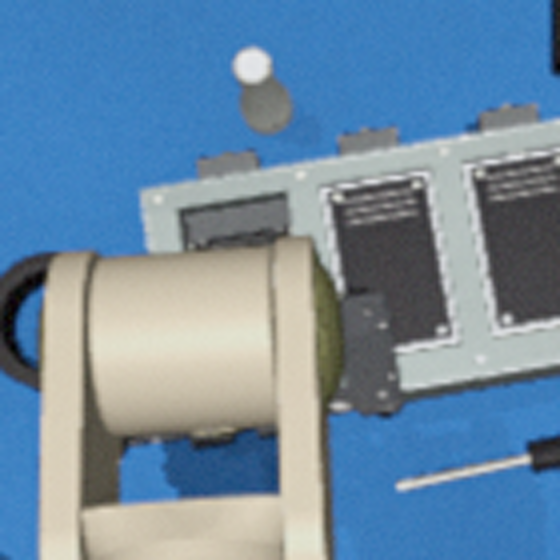

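The cover holds a tilt of about 0.8 rad, with its raised edge at crop (242..335, 128..82). Nothing else has moved. The finger goes down in front of the cover and then pushes.

Request:
carry_out:
  motion:
    - [0,0,-20,0]
    - [0,0,-30,0]
    - [0,0,-25,0]
    - [0,0,-5,0]
    - [8,3,0,0]
    - [10,2,0,0]
    - [10,2,0,0]
    - [6,1,0,0]
    - [5,1,0,0]
    - [5,1,0,0]

```text
clock: 13.25
position: [0.5284, 0.1766, 0.117]
tool_rot: [[0.98, 0.199, -0.002], [0.199, -0.98, -0.0], [-0.002, 0.0, -1.0]]
contact_force: [-11.6, -2.6, 12.3]
opening: 0.003
```

Request:
carry_out:
  motion:
    - [5,1,0,0]
    - [5,1,0,0]
    - [5,1,0,0]
    - [5,1,0,0]
    - [5,1,0,0]
    - [5,1,0,0]
    - [5,1,0,0]
    - [0,0,0,0]
    - [0,0,0,0]
    - [0,0,0,0]

```text
clock: 14.25
position: [0.5636, 0.1836, 0.1167]
tool_rot: [[0.98, 0.198, 0.0], [0.198, -0.98, 0.0], [0.0, -0.0, -1.0]]
contact_force: [0.4, -1.0, -0.6]
opening: 0.001
```

Request:
carry_out:
  motion:
    - [3,1,0,0]
    - [2,0,0,0]
    - [2,0,0,0]
    - [2,1,0,0]
    - [1,0,0,0]
    - [1,0,0,0]
    - [1,0,0,0]
    - [0,0,0,0]
    - [0,0,0,0]
    - [0,0,0,0]

```text
clock: 15.25
position: [0.5755, 0.1856, 0.1166]
tool_rot: [[0.98, 0.199, -0.0], [0.199, -0.98, 0.0], [-0.0, -0.0, -1.0]]
contact_force: [-2.5, 0.2, -1.7]
opening: 0.008
```

```bash
python3 - <<'E'
from h import *
print(robot.get_obs()['contact_force'])
for n,r in(('scene',(140,280,250,420)),):
    im=cv2.cvtColor(robot.read_camera(n),cv2.COLOR_RGB2BGR)[r[0]:r[1],r[2]:r[3]]; cv2.imwrite(f'pics/{n}4.png',cv2.resize(im,None,fx=4,fy=4,interpolation=cv2.INTER_CUBIC))
E
```

```text
[-2.48351859  0.15225418 -1.73425235]
```

View pics/scene4.png

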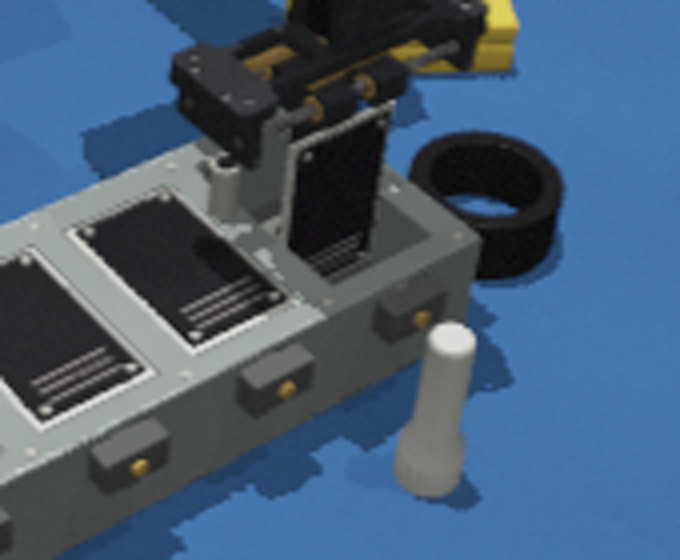

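The cover looks nearly upright, with its edge at crop (285..390, 150..105). I add a few mm more for margin, watching the force.

Request:
carry_out:
  motion:
    - [1,0,0,0]
    - [0,0,0,0]
    - [1,0,0,0]
    - [0,0,0,0]
    - [1,1,0,0]
    - [0,0,0,0]
    - [0,0,0,0]
    - [0,0,0,0]
    - [0,0,0,0]
    - [0,0,0,0]

```text
clock: 16.3
position: [0.578, 0.1859, 0.1166]
tool_rot: [[0.98, 0.198, -0.002], [0.198, -0.98, -0.002], [-0.003, 0.001, -1.0]]
contact_force: [-6.4, -2.8, 0.9]
opening: 0.006
```

Now I back away along the box's −x, lift clear and check.

Request:
carry_out:
  motion:
    - [-5,-1,0,0]
    - [-15,-3,0,0]
    - [-25,-5,0,0]
    - [-25,-5,0,0]
    - [-25,-5,0,0]
    - [-10,-2,20,0]
    - [-10,-2,40,0]
    - [-15,-5,40,0]
    - [-10,-5,10,0]
    - [0,0,0,0]

```text
clock: 17.3
position: [0.4386, 0.1533, 0.2283]
tool_rot: [[0.98, 0.198, 0.005], [0.198, -0.98, 0.0], [0.005, 0.001, -1.0]]
contact_force: [-0.3, -0.7, 0.3]
opening: 0.009
```

Request:
carry_out:
  motion:
    - [-10,-30,0,0]
    - [-10,-40,0,0]
    - [-10,-40,0,0]
    - [-10,-40,0,0]
    - [-10,-40,0,0]
    - [-10,-40,0,0]
    - [-10,-40,0,0]
    - [-10,-40,0,0]
    - [0,-20,0,0]
    - [0,0,0,0]

```text
clock: 18.3
position: [0.3586, -0.1787, 0.2252]
tool_rot: [[0.981, 0.195, -0.001], [0.195, -0.981, 0.001], [-0.001, -0.001, -1.0]]
contact_force: [0.7, -0.5, 0.2]
opening: 0.005
```

```bash
python3 - <<'E'
from h import *
for n in('scene','top'):
    im=cv2.cvtColor(robot.read_camera(n),cv2.COLOR_RGB2BGR); cv2.imwrite(f'pics/{n}5.png',im)
a=cv2.imread('pics/scene5.png')[140:280,250:420];b=cv2.imread('pics/top5.png')[120:270,170:400]
cv2.imwrite('pics/s5z.png',cv2.resize(a,None,fx=4,fy=4,interpolation=cv2.INTER_CUBIC));cv2.imwrite('pics/t5z.png',cv2.resize(b,None,fx=3.4,fy=3.4,interpolation=cv2.INTER_CUBIC))
th=np.radians(11.45);ex=np.array([np.cos(th),np.sin(th)]);ey=np.array([-ex[1],ex[0]])
for t in(1.3,1.4,1.5,1.57,1.65):
    pts=[]
    for y in(40,-40):
        p=np.array([584.1,188.7])+y*ey+ex*(-78*np.cos(t)+4*np.sin(t)); pts.append([*p/1000,.086+(78*np.sin(t)+4*np.cos(t))/1000])
    print(t,np.round(proj('scene',pts),1).tolist(),np.round(proj('top',pts),1).tolist())
print(robot.get_obs()['contact_force'],robot.get_obs()['position'])
E
```

```text
1.3 [[342.0, 161.3], [316.4, 172.9]] [[223.3, 200.5], [253.0, 195.5]]
1.4 [[344.2, 162.5], [318.5, 174.1]] [[222.8, 197.6], [252.6, 192.6]]
1.5 [[346.3, 163.9], [320.6, 175.6]] [[222.4, 194.8], [252.1, 189.8]]
1.57 [[347.9, 165.1], [322.1, 176.8]] [[222.1, 192.8], [251.8, 187.8]]
1.65 [[349.6, 166.5], [323.8, 178.4]] [[221.8, 190.6], [251.4, 185.6]]
[0.38913277 0.14231869 0.74081132] [ 0.35860248 -0.17618039  0.22559172]
```

View pics/s5z.png

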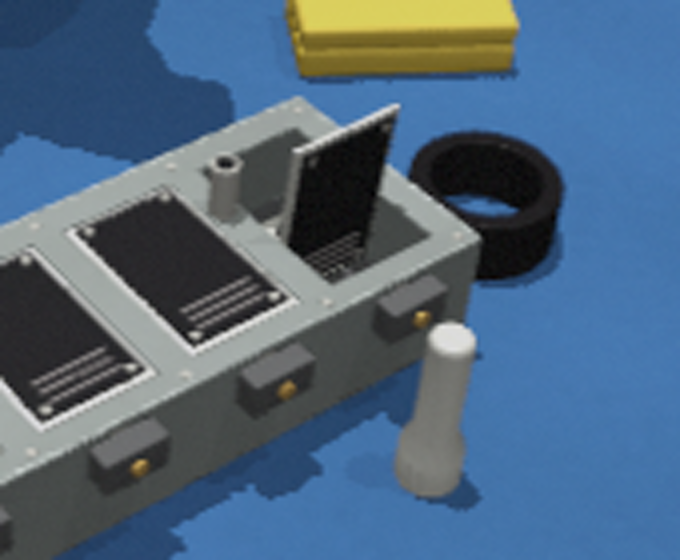

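View pics/t5z.png

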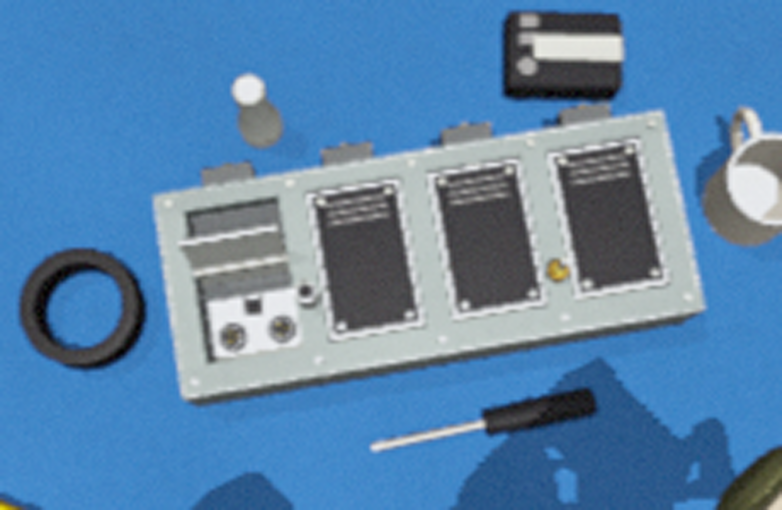

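View pics/scene5.png

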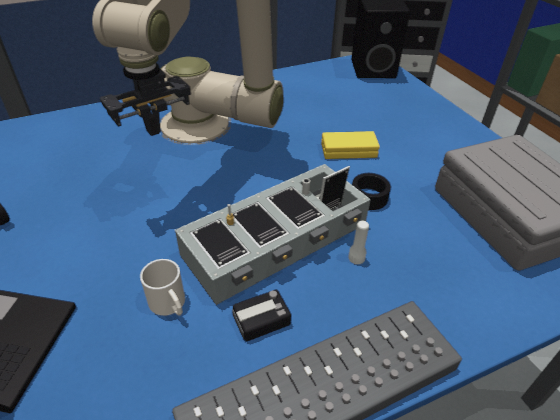

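The edge corners read (350,166) and (324,178) in the scene view. That matches the prediction for about 1.6–1.65 rad, so the cover is on its stop. The other covers are shut, the loose things are where they started, and the robot is clear.

```bash
python3 -c "
from bench import robot
robot.finish_job()"
```

```text
the job is handed in; nothing more can be done
```

Cover 1 was the free one. It now stands upright on its stop, and I handed the job in after about 18 s of the 58 s allowed.

- **Finding it:** I pressed covers 4, 3 and 2 on their ribbed ends. Each stopped hard at about 20 N with no give. Cover 1 gave way at 4.6 N.
- **Opening it:** I pressed cover 1's ribbed end down about 25 mm, which tilted it to roughly 0.8 rad. I then pushed its raised edge over from the robot's side with the closed fingers. The highest force I read between moves was about 20 N.
- **Last checks:** In both views the raised edge's corners fit a tilt of about 1.6–1.65 rad. The other three covers look shut. By eye, the loose things are where they stood at the start. The arm is clear, with contact force under 1 N. No check failed or disagreed.

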